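# Try the amber lamp in the bayonet tester

### The job

Slide the blue cover of the lamp tester fully open, take the amber lamp from the wooden rack, push it down into the bayonet socket against the spring and turn it a quarter turn clockwise (seen from above) until it stops. The tester only makes contact while the lamp is pressed, so finish still gripping the lamp and holding it pushed fully down and turned; do not let go. Leave the other lamps and everything else on the table where they are.

Things in the scene. Friction and masses are not known exactly. Their poses are not given: they have to be found in the camera images.
- tester: Lamp tester: white and grey box fixed to the table, 150 x 260 x 70 mm (x, y, z), origin at the centre of its underside. The socket is in its top, 55 mm off the middle towards -y; the blue cover slides on top towards +y. Aluminium rails 11 mm high run along y, 49 to 59 mm either side of the middle.
- socket (a point): Centre of the bayonet socket's mouth, level with the tester's top; z up, axes as the tester. Brass collar, 8 mm thick, bore 30 mm, with two slots 14 mm wide along +x and -x (a red mark outside each), reaching 23.5 mm from the axis. Under the collar the lamp's lugs turn CLOCKWISE seen from above, some 100 degrees from the slots to a stop; the other way is blocked.
- plunger (a joint): Sprung copper contact in the socket, m pressed down: 0 free, 0.010 hard stop. Its face lies 17.5 mm below the mouth when free. Pushes back 3 N at first, 10 N fully down. Past 0.0015 the lugs are under the collar and the lamp can turn (0.003 or more is easy). A turned lamp that is let go rises until its lugs catch the collar (about 0.0015): that is not pressed.
- cover (a joint): The flat blue sliding cover on the tester, m: 0 shut over the socket, 0.100 fully open (hard stop), sliding along the tester's +y axis; it stays where it is left, about 1.5 N to slide. Plate 98 x 100 x 4 mm, its top 5 mm above the tester's top.
- cover_grip (a point): Middle of the black upright grip bar on the cover, half-way up: bar 50 mm along the tester's x, 14 mm thick along its y, its top 17 mm above this point, the cover plate 17 mm below. Moves with the cover; axes as the tester.
- lamp_amber_head (a point): Amber lamp: centre of its head, on the lamp's axis; z up. Head 48 (x) x 26 (y) x 50 mm tall, gripped across the 26 mm. Flange disc 56 mm wide below it, underside 29 mm below this point. Half a turn makes no difference. 0.1 to 0.15 kg. In the socket this point is 41.5 mm above the mouth when the foot touches the free plunger, 31.5 mm with it fully down (flange then 2.5 mm above the collar).
- lamp_amber_foot (a point): Centre of the amber lamp's foot, 59 mm below the head centre; axes as the head. The brass cap is 26 mm in diameter, 30 mm tall from here to the flange, its foot chamfered. Two steel lugs on it, along +x and -x (in line with the head's long side), reach 20.5 mm from the axis; 6 mm wide, 6 to 11 mm above the foot.
- lamp_green_head (a point): Head centre of the dark green lamp, same shape as the amber one, standing in another hole of the rack. Not to be moved.
- lamp_blue_head (a point): Head centre of the blue lamp, same shape, standing in the third hole of the rack. Not to be moved.
- rack: Wooden lamp rack fixed to the table, origin at the centre of its underside: 70 x 240 x 40 mm (x, y, z), three square holes of 47 mm, 75 mm apart along its y. The lamps hang in the holes by their flanges, heads above the wood, head centres 69 mm above the table, head long sides within 0.5 rad of the rack's y axis.
- tape: Yellow ring (tape roll) lying flat, 90 mm across, 24 mm high; origin centre of underside. Bystander.
- spray: White bottle with red cap, 56 mm diameter, 150 mm tall; origin centre of underside. Bystander.
- jar: Amber glass jar with steel lid, 64 mm diameter, 75 mm tall; origin centre of underside. Bystander.
- driver: Screwdriver with orange handle lying on the table along its x axis. Bystander.
- dinosaur: Toy dinosaur figure, about 180 mm long and 90 mm tall, standing; origin between its feet. Bystander.

How it is judged:
On the way, in this order (a step that is already met when the one before it is completed fails the run):
1. the cover is slid fully open (85 mm or more) (value of joint cover above 0.085 m), for 0.1 s.
2. the amber lamp is pushed in with its lugs in the slots, plunger down 1.5 mm or more, not yet turned (value of joint plunger above 0.0015 m and angle between the x axis of lamp_amber_head and the x axis of socket, either way round below 0.4 rad and horizontal distance between lamp_amber_head and socket below 0.008 m), for 0.04 s.
At the end, for the whole second after the job is handed in: Cover open 80 mm or more; amber lamp upright (0.12 rad), on the socket axis (6 mm), turned 1.2 rad or more from the slots, plunger 6 mm or more down with the head centre under 37 mm above the mouth, still (20 mm/s) and gripped by the fingers (over 1.5 N) (value of joint plunger above 0.006 m and angle between the x axis of lamp_amber_head and the x axis of socket, either way round above 1.2 rad and horizontal distance between lamp_amber_head and socket below 0.006 m and z of lamp_amber_head in the frame of socket below 0.037 m and angle between lamp_amber_head's own z axis and vertical below 0.12 rad and value of joint cover above 0.08 m and contact force between the fingers and lamp_amber above 1.5 N and linear speed of lamp_amber below 0.02 m/s); the arm keeps its last pose, push and grip.
It fails at once if the green or the blue lamp is moved by 20 mm or more (distance of any of lamp_green_head, lamp_blue_head from where it was at the start of the episode above 0.02 m).
It fails at once if another thing on the table is moved by 25 mm or more (distance of any of tape, spray, jar, driver, dinosaur from where it was at the start of the episode above 0.025 m).
It also fails if it takes over 64 s, if anything falls off the work surface, if the arm or the gripper's body presses on something with over 40 N, if the wrist force passes 120 N, or if a joint passes its speed limit or range.

### The arm

A 6-joint arm with a two-finger parallel gripper is mounted at the origin on the work surface. World frame = base frame: x ahead of the robot, y to its left, z up, the work surface at z = 0. Lengths are in m, angles in rad, forces in N, time in s.
With the tool pointing down it reaches from about 0.4 to 0.825 m from the base axis. Payload 7 kg.
Tool frame: the origin (TCP) lies midway between the tips of the shut fingers; the grasp point (between the pads) lies 19 mm behind it; x points along the fingers, z is the direction in which the jaws open and shut, and the axes are right-handed (so a half turn about x gives the same grasp; the last joint's range is limited). The gripper opens to 88 mm and grips with 3 to 60 N. Pads are 19 mm wide; open, the fingers measure 130 mm over their backs; the gripper's body (78 mm by 193 mm) begins 47 mm behind the grasp point.
Start: joints at [1.397, 0.359, 0.012, 0, -1.224, -0.288], TCP at [0.301, 0.604, 0.227] pointing down, gripper open.
Joint ranges: [-3.07, 3.07], [-1.43, 2.12], [-1.02, 1.25], [-3.03, 1.67], [-3.05, -0], [-3.03, 3.03]. Speed limits (rad/s): [2.39, 2.39, 3.01, 3.14, 3.14, 3.14].

### API

Orientations are given as a rotation vector (axis times angle).
In Python, from rig import bot gives the robot as it stands.
- The arm moves only by the shell command python3 -m jog 'ROWS'. ROWS is JSON, a list that holds one entry, the list of rows, each a list of 7 numbers: the shift along the tool's x, y, z in m, then the turn, a rotation vector about the tool's x, y, z in degrees, then the opening, from 0 (shut) to 1 (fully open). A call has exactly 10 rows; each row shifts and turns the commanded pose from where the row before left it, along the tool's axes as they then stand; what a row does not reach is not made up. A row lasts 1/10 s, in which the tool goes at most 50 mm and 8.59 degrees, less where a joint would pass 70% of its speed; a pose out of reach is approached as far as the arm can. A call with a gripper value outside its range is refused whole. The fingers move at their own pace and stop on an object; the grip force is fixed at half the most. Time passes only in rows, so rows that do not move let the fingers close, or fill a call up. It gives the time, the measured TCP pose, the force and the opening at its end, in the units of the state.
- bot.read_state(): the state, without advancing time (a new reading comes with each control period).
- bot.read_camera(name): name is "scene" or "top" or "wrist"; returns a dict with "img" (384x512x3 uint8, red, green, blue), "depth" (384x512 float32, m along the optical axis (not along the pixel's ray), 0 where there is no reading), "fx", "fy", "cx", "cy" (pixels), "R" (3x3) and "t" (3): a world point X has camera coordinates R X + t. Camera axes: x right, y down, z forward; pixel columns grow to the right and rows downward; lengths in m; the calibration is good to about 2 mm. A picture is of the moment at which its call begins.
- bot.hand_in(): hands the job in, once; it reports no verdict.
The state is a dict: "time_s": time; "joints": joint angles; "dq": joint speeds; "effort": joint torques, N m; "tcp_pos": TCP position; "eef_rot": TCP orientation; "ft_force": force on the tool from outside, world axes, zero at the start; "moment": the same for the moment, N m; "grip_width": finger opening in m.
Only numpy, scipy, OpenCV 4.12 (cv2) and the standard library are available. Lean on these libraries where they do the work, as an engineer would, in place of code of your own. Each camera call takes 0.05 s, during which the arm holds its last target.

## Working session

There is one attempt and no reset: what is moved stays moved. The work goes in short steps, Python scripts to look and compute and a shell command to move; the robot and the scene stay as the last step left them, time stands still between calls to the robot, and variables do not carry over. Pictures are saved under pics/ and viewed, and the job is handed in when it is done.

```bash
ls; mkdir -p pics; python3 - <<'E'
from rig import bot
import cv2
print(bot.read_state())
for n in("scene","top","wrist"):
    c=bot.read_camera(n); cv2.imwrite(f"pics/{n}0.png",c["img"][:,:,::-1]); print(n,c["fx"],c["cx"],c["R"],c["t"])
E
```

```text
pics
{'time_s': 0.0, 'joints': array([ 1.39704943e+00,  3.59351859e-01,  1.10656175e-02, -3.84348155e-04,
       -1.22407670e+00, -2.88140243e-01]), 'dq': array([ 0.00062658, -0.00068521, -0.00097475, -0.0003995 ,  0.00192457,
        0.00158845]), 'effort': array([ 4.02722644e-04, -5.82715666e+01,  2.93050128e+01,  6.99698657e+00,
        6.86248895e-03, -1.65653405e-04]), 'tcp_pos': array([0.30057714, 0.60384026, 0.22564211]), 'eef_rot': array([ 1.53940118,  0.95303122, -1.54177914]), 'ft_force': array([0.4024887 , 0.00277237, 0.02329225]), 'moment': array([ 0.05665565, -0.03103886, -0.00510653]), 'grip_width': 0.08778270545917724}
scene 429.08072827910013 257.03640028754387 [[-0.55822614  0.82941389  0.02135835]
 [ 0.51264391  0.36504041 -0.77713687]
 [-0.65236478 -0.42286889 -0.62896908]] [ 0.33935072 -0.18309682  1.31641762]
top 478.37054601615205 252.54918509493544 [[ 0.02037299 -0.999788   -0.00298192]
 [-0.96967081 -0.01903252 -0.24367248]
 [ 0.24356407  0.00785582 -0.96985299]] [-0.08302323  0.56701546  1.05550337]
wrist 272.1386494642431 258.628798855591 [[-0.4467925  -0.89463468  0.00229338]
 [-0.85435053  0.42743186  0.29561323]
 [-0.26544611  0.13011843 -0.95530495]] [ 0.67429129 -0.03931289  0.39119417]
```

View pics/scene0.png

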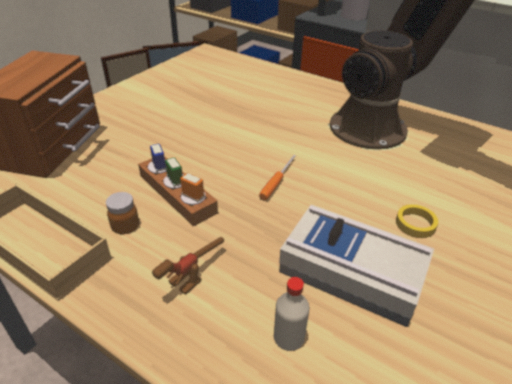

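View pics/top0.png

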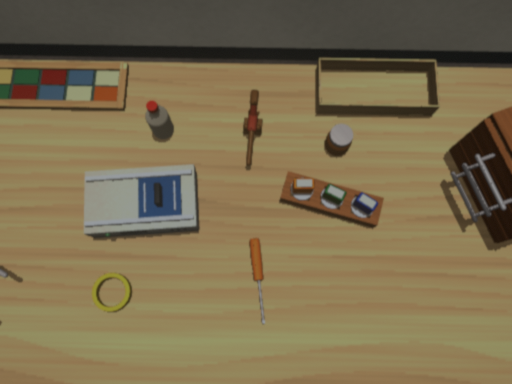

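View pics/wrist0.png

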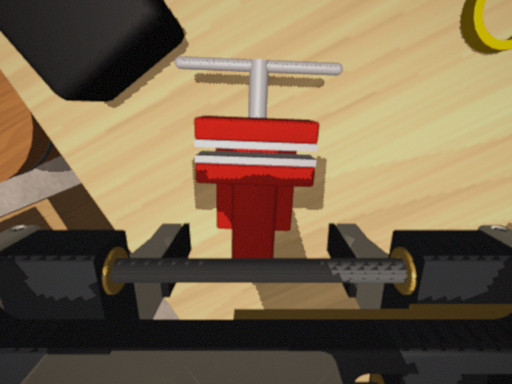

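The scene view shows the tester at (355,260), the rack at (177,188) and amber lamp nearest to the robot. The top view shows the tester at (140,200), grip bar at (157,195), and amber lamp at (303,187). Next I'll measure with depth.

```bash
cat > h.py <<'E'
from rig import bot
import cv2,numpy as np
np.set_printoptions(precision=4,suppress=True)
def cloud(n):
    c=bot.read_camera(n); d=c["depth"]; v,u=np.mgrid[:384,:512]
    P=np.stack([(u-c["cx"])/c["fx"]*d,(v-c["cy"])/c["fy"]*d,d],-1)
    W=(P-c["t"])@c["R"]; W[d==0]=np.nan
    return c,W,c["img"].astype(int)
def rect(p):
    (cx,cy),(w,h),a=cv2.minAreaRect((p[:,:2]*1000).astype(np.float32))
    return np.array([cx,cy,w,h,a])
E
python3 - <<'E'
from h import *
for n in("top","scene"):
    c,W,I=cloud(n)
    X,Y,Z=W[...,0],W[...,1],W[...,2]
    hsv=cv2.cvtColor(c["img"],cv2.COLOR_RGB2HSV)
    print(n)
    # coarse print of some px
    px={"top":[(157,195),(100,200),(303,182),(333,194),(365,203),(303,194),(111,292),(175,200)],"scene":[(335,232),(400,260),(193,183),(174,172),(157,155)]}[n]
    for u,v in px: print((u,v),W[v,u],I[v,u])
E
```

```text
top
(157, 195) [0.5538 0.1443 0.1116] [49 47 44]
(100, 200) [0.5499 0.2871 0.0679] [149 149 136]
(303, 182) [ 0.5956 -0.188   0.0949] [149 153 148]
(333, 194) [ 0.5677 -0.2564  0.097 ] [120 130 118]
(365, 203) [ 0.548  -0.329   0.0968] [130 135 140]
(303, 194) [ 0.5788 -0.1925  0.0484] [91 86 82]
(111, 292) [0.341  0.261  0.0016] [147 128  87]
(175, 200) [0.5504 0.1083 0.0803] [101 111 124]
scene
(335, 232) [0.5765 0.1528 0.1096] [61 57 51]
(400, 260) [0.5339 0.2732 0.07  ] [213 202 188]
(193, 183) [ 0.6027 -0.1748  0.0935] [196 118  68]
(174, 172) [ 0.5891 -0.2439  0.0851] [56 64 44]
(157, 155) [ 0.5694 -0.315   0.0925] [ 55  60 110]
```

```bash
python3 - <<'E'
from h import *
for n in("top","scene"):
    c,W,I=cloud(n)
    X,Y,Z=W[...,0],W[...,1],W[...,2]
    def box(x0,x1,y0,y1,z0,z1): return (X>x0)&(X<x1)&(Y>y0)&(Y<y1)&(Z>z0)&(Z<z1)
    print(n)
    def rep(l,m):
        m=cv2.morphologyEx(m.astype(np.uint8),cv2.MORPH_OPEN,np.ones((2,2)))>0
        p=W[m]; print(l,len(p),rect(p) if len(p)>3 else '',np.median(p,0)) 
    rep("tester",box(.4,.7,.02,.42,.06,.09))
    rep("grip",box(.48,.63,.08,.22,.1,.13))
    blue=(I[...,2]>I[...,0]+25)
    rep("cover",box(.45,.68,.02,.32,.06,.09)&blue)
    rep("rack",box(.45,.7,-.42,-.1,.032,.044))
    for l,x,y in(("amber",.595,-.188),("green",.57,-.256),("blue",.55,-.328)):
        rep(l+"top",box(x-.035,x+.035,y-.035,y+.035,.088,.105))
        rep(l+"all",box(x-.035,x+.035,y-.035,y+.035,.055,.105))
    rep("tape",box(.25,.45,.2,.35,.015,.04))
    rep("spray",box(.65,.85,.1,.25,.1,.2))
    rep("dino",box(.6,.85,-.15,.0,.02,.2)); rep("driver",box(.3,.56,-.15,0,.01,.1))
    rep("table",box(.3,.45,-.3,-.2,-.05,.05))
    m=box(.4,.7,.02,.42,.06,.13); rep("alltop",m)
    o=cv2.resize(c["img"][:,:,::-1][150:250,60:400] if n=="top" else c["img"][:,:,::-1][130:330,130:450],None,fx=2.3,fy=2.3,interpolation=cv2.INTER_CUBIC); cv2.imwrite(f"pics/z_{n}.png",o)
E
```

```text
top
tester 6829 [509.2312 165.2207 147.8134 315.6182  35.2227] [nan nan nan]
grip 148 [563.7524 144.649   56.0285  11.4314   3.9894] [0.5588 0.1428 0.109 ]
cover 1333 [556.5708 144.7947  97.7188  98.6248   4.6937] [nan nan nan]
rack 1017 [ 616.7414 -280.6548  247.1013  164.4014   74.3182] [ 0.5659 -0.2606  0.0418]
ambertop 221 [ 599.6375 -194.7213   19.6268   59.7066   18.3411] [nan nan nan]
amberall 299 [ 593.7828 -195.1729   31.4107   62.3414   17.9877] [nan nan nan]
greentop 235 [ 572.8234 -266.7726   56.713    33.3759   80.9511] [ 0.5724 -0.2633  0.0959]
greenall 315 [ 572.7053 -266.4949   57.2243   33.6965   80.9511] [ 0.5697 -0.2618  0.0947]
bluetop 241 [ 558.4801 -342.5089   52.4814   40.9843   57.5152] [nan nan nan]
blueall 331 [ 558.5125 -341.6886   53.1173   43.0404   55.9855] [nan nan nan]
tape 575 [nan nan  0.  0.  0.] [nan nan nan]
spray 359 [783.5752 159.8493 102.5757  29.7929  12.295 ] [nan nan nan]
dino 622 [721.4922 -79.5435 274.4267  79.7123  15.0388] [nan nan nan]
driver 520 [386.4644 -90.8296 175.1692  25.3883   9.3536] [nan nan nan]
table 2662 [nan nan  0.  0.  0
[... 621 characters left out ...]
n nan nan]
greenall 324 [ 542.1505 -294.8021  213.171    30.6867   49.1115] [nan nan nan]
bluetop 140 [ 505.1708 -379.0638  185.254    27.4367   46.8017] [ 0.5568 -0.3234  0.095 ]
blueall 284 [ 507.4922 -361.4405  214.2844    9.0587   47.9498] [nan nan nan]
tape 584 [338.731  262.8299  85.3742  98.743   22.182 ] [nan nan nan]
spray 784 [703.9471 161.0813 147.495   43.8851   8.0645] [0.7618 0.1703 0.1148]
dino 1072 [702.3795 -75.4893 245.5055  76.4197  20.7881] [nan nan nan]
driver 336 [381.2716 -81.5574 184.4299  18.1833   6.9052] [nan nan nan]
table 1137 [ 378.6057 -248.5867   88.5495  161.1603   72.9688] [nan nan nan]
alltop 8295 [516.631  195.6421 165.4004 302.6565  17.3603] [nan nan nan]
```

View pics/z_top.png

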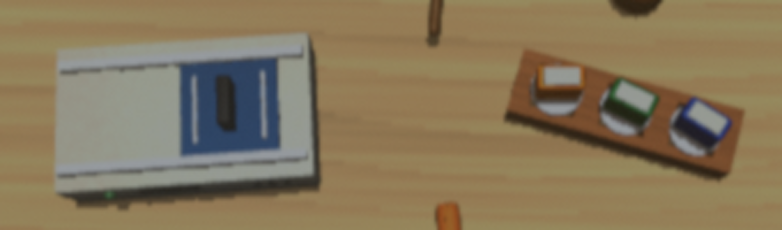

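View pics/z_scene.png

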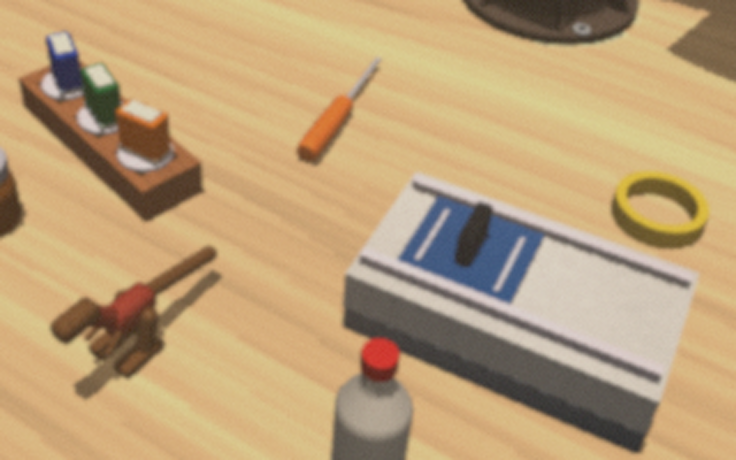

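```bash
cat >> h.py <<'E'
from scipy.spatial.transform import Rotation as Ro
def tool():
    s=bot.read_state(); R=Ro.from_rotvec(s["eef_rot"]).as_matrix()
    return s,R,np.degrees(np.arctan2(R[1,2],R[0,2]))
def planepts(c,mask,h):
    v,u=np.nonzero(mask)
    r=np.stack([(u-c["cx"])/c["fx"],(v-c["cy"])/c["fy"],np.ones(len(u))],-1)@c["R"]
    o=-c["R"].T@c["t"]; k=(h-o[2])/r[:,2]
    return o+k[:,None]*r
def shift(target,phi=None):
    "needed tool-axis shift (mm) and turn about tool x (deg) "
    s,R,f=tool(); d=R.T@(np.array(target)-s["tcp_pos"])
    print("tcp",s["tcp_pos"],"phi",f,"tool shift mm",d*1000,"turn",None if phi is None else (f-phi),"tilt x",R[:,0],"t",s["time_s"],"w",s["grip_width"],"q",s["joints"],"F",s["ft_force"])
E
python3 - <<'E'
from h import *
s,R,f=tool(); print(R,f)
for n in("top","scene"):
    c,W,I=cloud(n); hsv=cv2.cvtColor(c["img"],cv2.COLOR_RGB2HSV).astype(int)
    Z=W[...,2]; P=np.nan_to_num(W,nan=-9)
    def reg(x0,x1,y0,y1): return (P[...,0]>x0)&(P[...,0]<x1)&(P[...,1]>y0)&(P[...,1]<y1)
    def show(l,m,h):
        m=cv2.morphologyEx(m.astype(np.uint8),cv2.MORPH_OPEN,np.ones((2,2)))
        k,L,st,ce=cv2.connectedComponentsWithStats(m); i=1+np.argmax(st[1:,4])
        p=planepts(c,L==i,h); print(n,l,len(p),rect(p),p.mean(0)[:2])
    blue=(hsv[...,0]>100)&(hsv[...,0]<125)&(hsv[...,1]>90)
    dark=(hsv[...,2]<75)
    show("cover",(blue|dark)&reg(.46,.66,.05,.25)&(P[...,2]>.05),.075)
    show("grip top",dark&reg(.48,.64,.1,.19)&(P[...,2]>.085),.105)
    # lamp caps : white patch on top
    white=(hsv[...,1]<60)&(hsv[...,2]>100)&(P[...,2]>.085)
    for l,x,y in(("amber",.597,-.19),("green",.572,-.262),("blue",.555,-.335)):
        show(l,white&reg(x-.04,x+.04,y-.04,y+.04),.094)
E
```

```text
[[-0.0001  0.8953 -0.4455]
 [-0.0004 -0.4455 -0.8953]
 [-1.      0.      0.0004]] -116.45829320843505
top cover 1391 [558.7359 144.0371  92.7178  96.0506   5.0317] [0.558  0.1442]
top grip top 171 [555.8478 142.3122  52.2154  16.0165   4.0137] [0.5564 0.1424]
top amber 115 [ 592.3234 -192.6843   16.8056   32.6997    1.1187] [ 0.5922 -0.1928]
top green 137 [ 572.309  -264.8667   37.979    20.1941   66.7898] [ 0.5724 -0.2648]
top blue 135 [ 552.391  -337.4297   36.1555   21.3514   56.0711] [ 0.5524 -0.3372]
scene cover 1255 [551.3192 149.5438  94.7586  94.9707   4.955 ] [0.5558 0.1514]
scene grip top 202 [569.2426 153.7994  66.4167  17.8102   7.0993] [0.5698 0.1536]
scene amber 59 [ 592.7958 -186.2654   32.2764   14.7139   87.9612] [ 0.5924 -0.1865]
scene green 81 [ 573.2647 -257.7826   37.7792   19.7071   62.9502] [ 0.5737 -0.2578]
scene blue 93 [ 552.3762 -330.4209   41.6434   24.3685   61.1102] [ 0.5525 -0.33  ]
```

```bash
python3 - <<'E'
from h import *
shift([.53,.15,.20],-85.5)
E
```

```text
tcp [0.3007 0.6043 0.2265] phi -116.45932488753384 tool shift mm [ 26.5376 407.6466 304.5223] turn -30.95932488753384 tilt x [-0.     -0.0001 -1.    ] t 0.45 w 0.08758443459073134 q [ 1.3971  0.3587  0.0119 -0.     -1.2241 -0.2881] F [-0.0858  0.6518  0.2363]
```

```bash
python3 -m jog '[[[0,0.037,0.027,0,0,0,1],[0,0.037,0.027,0,0,0,1],[0,0.037,0.027,0,0,0,1],[0,0.037,0.027,0,0,0,1],[0,0.037,0.027,0,0,0,1],[0,0.037,0.027,0,0,0,1],[0,0.037,0.027,0,0,0,1],[0,0.037,0.027,0,0,0,1],[0,0.037,0.027,0,0,0,1],[0,0.037,0.027,0,0,0,1]]]'
python3 - <<'E'
from h import *
shift([.53,.15,.20],-85.5)
E
```

```text
time_s: 1.45
tcp_pos: [0.5123, 0.196, 0.227]
eef_rot: [1.541, 0.954, -1.54]
ft_force: [1.7, 0.9, -0.1]
grip_width: 0.0876
tcp [0.5123 0.196  0.227 ] phi -116.44178049992082 tool shift mm [26.989  36.3444 33.3225] turn -30.941780499920824 tilt x [ 0.0007  0.0005 -1.    ] t 1.45 w 0.08763676541483666 q [ 0.7227  0.1502 -0.2688  0.0001 -1.151   0.3866] F [ 1.695   0.9247 -0.0691]
```

```bash
python3 -m jog '[[[0.013,0.018,0.017,0,0,0,1],[0.013,0.018,0.017,0,0,0,1],[0,0,0,-7.7,0,0,1],[0,0,0,-7.8,0,0,1],[0,0,0,-7.7,0,0,1],[0,0,0,-7.7,0,0,1],[0,0,0,0,0,0,1],[0,0,0,0,0,0,1],[0,0,0,0,0,0,1],[0,0,0,0,0,0,1]]]'
python3 - <<'E'
from h import *
shift([.557,.147,.20],-85.5)
c,W,I=cloud("wrist"); cv2.imwrite("pics/w1.png",c["img"][:,:,::-1]); print(c["R"],-c["R"].T@c["t"])
E
```

```text
time_s: 2.45
tcp_pos: [0.5288, 0.1512, 0.2006]
eef_rot: [1.153, 1.244, -1.153]
ft_force: [0.5, 0.3, -0.3]
grip_width: 0.0873
tcp [0.5288 0.1512 0.2006] phi -85.66013565539134 tool shift mm [ 0.5818 27.8307  6.3704] turn -0.16013565539134333 tilt x [ 0.  0. -1.] t 2.45 w 0.08733595006205097 q [ 0.6348  0.173  -0.3039  0.     -1.0939  1.0117] F [ 0.5248  0.2569 -0.2789]
[[ 0.0744 -0.9972  0.0004]
 [-0.9525 -0.0709  0.296 ]
 [-0.2952 -0.0224 -0.9552]] [0.6078 0.1581 0.3587]
```

View pics/w1.png

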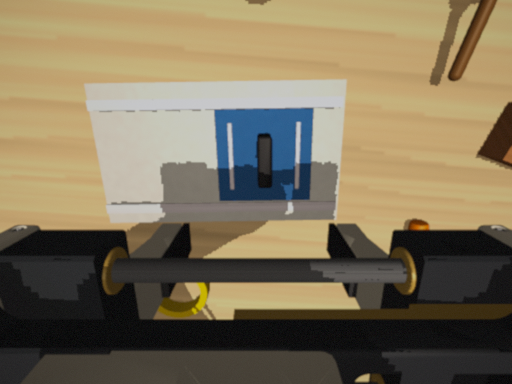

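The wrist view shows the tester squarely (corners ~(88,85),(346,80)), cover 216–312 × 108–201, and grip at (265,160). Now measure.

```bash
cat > m.py <<'E'
from h import *
c,W,I=cloud("wrist"); hsv=cv2.cvtColor(c["img"],cv2.COLOR_RGB2HSV).astype(int)
P=np.nan_to_num(W,nan=-9)
reg=np.zeros((384,512),bool); reg[60:222,60:380]=1
def show(l,m,h):
    m=cv2.morphologyEx((m&reg).astype(np.uint8),cv2.MORPH_OPEN,np.ones((2,2)))
    k,L,st,ce=cv2.connectedComponentsWithStats(m); i=1+np.argmax(st[1:,4])
    p=planepts(c,L==i,h); print(l,len(p),rect(p),"bb",st[i][:4]); return L==i
blue=(hsv[...,0]>100)&(hsv[...,0]<130)&(hsv[...,1]>120)&(hsv[...,2]>60)
cov=show("cover",blue,.075)
dark=(hsv[...,2]<50); g=show("grip",dark&(P[...,2]>.085),.109)
print("grip z",np.median(W[g],0))
t=show("tester top",(P[...,2]>.06)&(P[...,2]<.09),.07)
print("tester z",np.nanmedian(W[120:190,110:210,2]),"cover z",np.nanmedian(W[cov][:,2]))
E
python3 m.py
```

```text
cover 6784 [556.1308 147.572   95.9052  97.8364   5.0528] bb [216 110  98  91]
grip 400 [557.7057 148.2757  50.3671  12.7046   6.2086] bb [258 135  15  54]
grip z [nan nan nan]
tester top 33287 [551.7888 196.1503 150.2523 261.8451   5.1271] bb [ 85  80 263 143]
tester z 0.06986120455039778 cover z 0.07490322888525477
```

```bash
python3 - <<'E'
from h import *
shift([.557,.148,.081],-84.9)
E
python3 -m jog '[[[0,0.014,0.0025,-0.4,0,0,1],[0,0.0145,0.0025,-0.4,0,0,1],[0.03,0,0,0,0,0,1],[0.03,0,0,0,0,0,1],[0.03,0,0,0,0,0,1],[0.02,0,0,0,0,0,1],[0.01,0,0,0,0,0,1],[0,0,0,0,0,0,0.1],[0,0,0,0,0,0,0],[0,0,0,0,0,0,0]]]'
python3 - <<'E'
from h import *
shift([.557,.148,.081],-84.9)
E
```

```text
tcp [0.5288 0.1513 0.2006] phi -85.61646723104349 tool shift mm [119.5771  27.9133   5.4124] turn -0.716467231043481 tilt x [ 0.  0. -1.] t 2.55 w 0.08759594489810248 q [ 0.6349  0.173  -0.3039 -0.     -1.0939  1.0124] F [ 0.4538 -0.0693  0.0198]
time_s: 3.55
tcp_pos: [0.5586, 0.149, 0.0818]
eef_rot: [1.143, 1.25, -1.14]
ft_force: [0.9, 0.2, -0.2]
grip_width: 0.0691
tcp [0.5586 0.149  0.0818] phi -84.75098232576721 tool shift mm [ 0.7956 -1.6723  0.8108] turn 0.14901767423279466 tilt x [ 0.0019  0.0009 -1.    ] t 3.55 w 0.06909637666686522 q [ 0.599   0.3343 -0.3903  0.0003 -0.8441  1.0632] F [ 0.9126  0.1856 -0.1604]
```

```bash
python3 -m jog '[[[0,0,0,0,0,0,0],[0,0,0,0,0,0,0],[0,0,0,0,0,0,0],[0,0,0,0,0,0,0],[0,0,0,0,0,0,0],[0,0,0,0,0,0,0],[0,0,0,0,0,0,0],[0,0,0,0,0,0,0],[0,0,0,0,0,0,0],[0,0,0,0,0,0,0]]]'

```

```text
time_s: 4.55
tcp_pos: [0.5576, 0.1485, 0.0806]
eef_rot: [1.141, 1.251, -1.142]
ft_force: [0.5, -1.3, 0.3]
grip_width: 0.0136
```

```bash
python3 -m jog '[[[0,0,-0.008,0,0,0,0],[0,0,-0.012,0,0,0,0],[0,0,-0.014,0,0,0,0],[0,0,-0.014,0,0,0,0],[0,0,-0.014,0,0,0,0],[0,0,-0.014,0,0,0,0],[0,0,-0.012,0,0,0,0],[0,0,-0.008,0,0,0,0],[0,0,-0.003,0,0,0,0],[0,0,0,0,0,0,0]]]'

```

```text
time_s: 5.55
tcp_pos: [0.5489, 0.2408, 0.0805]
eef_rot: [1.133, 1.246, -1.148]
ft_force: [13.0, -29.7, 3.1]
grip_width: 0.0138
```

```bash
python3 -m jog '[[[0,0,0.003,0,0,0,0],[0,0,0.002,0,0,0,0],[0,0,0,0,0,0,0.7],[0,0,0,0,0,0,0.7],[0,0,0,0,0,0,0.7],[0,0,0,0,0,0,0.7],[-0.02,0,0,0,0,0,0.7],[-0.03,0,0,0,0,0,0.8],[-0.035,0,0,0,0,0,1],[-0.035,0,0,0,0,0,1]]]'
python3 - <<'E'
from h import *
shift([.535,.13,.20],-84.9)
E
```

```text
time_s: 6.55
tcp_pos: [0.5486, 0.2424, 0.2017]
eef_rot: [1.141, 1.251, -1.142]
ft_force: [0.6, 0.8, 0.1]
grip_width: 0.0722
tcp [0.5486 0.2424 0.2017] phi -84.7336114619475 tool shift mm [  1.7146 -23.8893 110.635 ] turn 0.16638853805250164 tilt x [-0.0005 -0.0003 -1.    ] t 6.55 w 0.0722258371687835 q [ 0.7414  0.2536 -0.1958 -0.0001 -1.1219  0.9214] F [0.572  0.7522 0.1207]
```

```bash
python3 -m jog '[[[0,-0.004,0.02,0,0,0,1],[0,-0.006,0.03,0,0,0,1],[0,-0.006,0.03,0,0,0,1],[0,-0.005,0.02,0,0,0,1],[0,-0.003,0.01,0,0,0,1],[0,0,0,0,0,0,1],[0,0,0,0,0,0,1],[0,0,0,0,0,0,1],[0,0,0,0,0,0,1],[0,0,0,0,0,0,1]]]'
python3 m.py; python3 - <<'E'
from h import *
c=bot.read_camera("wrist"); cv2.imwrite("pics/w2.png",c["img"][:,:,::-1]); np.savez("w2.npz",**c)
shift([.53,.13,.20],-84.9)
E
```

```text
time_s: 7.55
tcp_pos: [0.5352, 0.131, 0.2004]
eef_rot: [1.141, 1.251, -1.141]
ft_force: [0.5, 0.0, -0.2]
grip_width: 0.0876
cover 6276 [547.8317 239.4049  95.1808  98.1814   5.1957] bb [105 115 102  90]
grip 995 [550.7236 234.8902  50.4605  20.5635   5.2493] bb [137 139  26  54]
grip z [nan nan nan]
tester top 31349 [553.5645 196.6879 146.6935 262.5306   5.1934] bb [ 66  86 262 137]
tester z 0.075045898577021 cover z 0.07486595017798556
tcp [0.5352 0.1308 0.2004] phi -84.73025242131867 tool shift mm [ 0.4219 -5.2122  0.2901] turn 0.1697475786813385 tilt x [-0.0002 -0.0002 -1.    ] t 7.65 w 0.08775780419588315 q [ 0.5953  0.1748 -0.302   0.     -1.0942  1.0675] F [ 0.1567 -1.3674  0.3157]
```

View pics/w2.png

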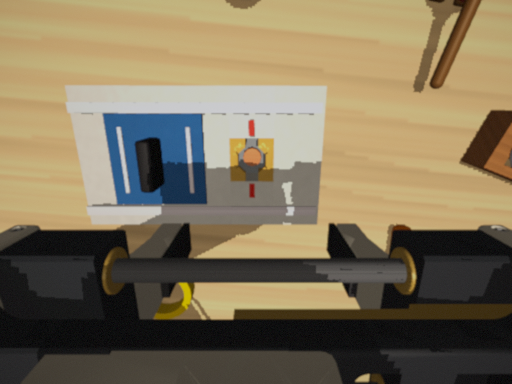

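The socket is exposed: brass collar at about (252,159), red marks at (252,128) and (252,190). Measuring its centre.

```bash
cat > sock.py <<'E'
from h import *
c=dict(np.load("w2.npz")); hsv=cv2.cvtColor(c["img"],cv2.COLOR_RGB2HSV).astype(int)
H,S,V=[hsv[...,i] for i in range(3)]
reg=np.zeros((384,512),bool); reg[110:205,220:285]=1
def comps(l,m,h,mn=10):
    k,L,st,ce=cv2.connectedComponentsWithStats((m&reg).astype(np.uint8))
    for i in range(1,k):
        if st[i,4]>=mn: p=planepts(c,L==i,h); print(l,st[i],rect(p),"mean",p.mean(0)[:2]*1000)
comps("red",((H<6)|(H>174))&(S>150)&(V>70),.07)
comps("brass",(H>=10)&(H<30)&(S>120),.07,30)
comps("copper",(H>=6)&(H<14)&(S>100),.0525,10)
m=(S>80)&reg&(V>60); 
cv2.imwrite("pics/sock.png",cv2.resize(c["img"][100:215,200:300,::-1],None,fx=5,fy=5,interpolation=cv2.INTER_NEAREST))
P=planepts(c,np.ones((384,512),bool),.07).reshape(384,512,3)
d=c["depth"];print(d[150:170,252])
E
python3 sock.py
```

```text
red [249 121   5  15  63] [590.9341 144.6737  14.207    4.1471   4.8498] mean [591.3356 144.5243]
red [250 184   4  13  52] [523.8824 138.5861  13.9738   3.3531   4.8497] mean [523.9125 138.5772]
brass [230 139  16  42 495] [556.2339 156.2824  44.7743  15.9746   4.3509] mean [556.52   157.4514]
brass [258 139  15  42 500] [558.91   126.7922  44.546   15.3661   5.197 ] mean [559.0586 125.7126]
brass [244 148  17  18 248] [561.2813 141.1866  18.3404  17.1876   5.1945] mean [561.3391 141.3706]
copper [243 147  18  19 155] [558.5825 141.9274  20.5749  19.3525   5.1948] mean [555.7707 141.8149]
[0.3057 0.3053 0.3089 0.3074 0.3092 0.3076 0.3066 0.3102 0.3096 0.31
 0.3102 0.3117 0.3109 0.3112 0.3114 0.3113 0.3347 0.3363 0.3357 0.3356]
```

View pics/sock.png

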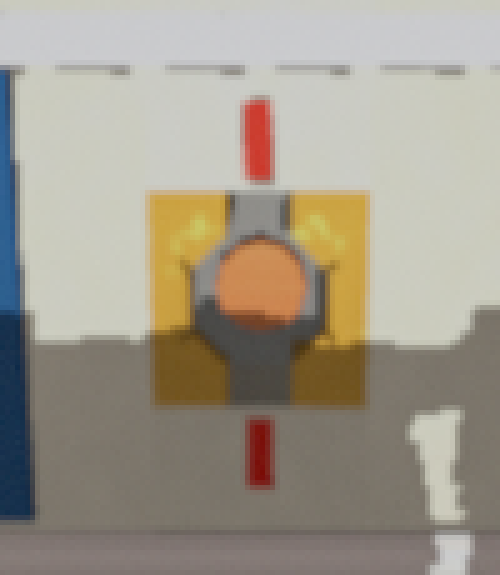

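```bash
python3 -m jog '[[[-0.003,0.005,0.04,0,0,0,1],[-0.003,0.005,0.045,0,0,0,1],[-0.003,0.005,0.045,0,0,0,1],[-0.003,0.005,0.045,0,0,0,1],[-0.003,0.005,0.045,0,0,0,1],[-0.003,0.005,0.04,0,0,0,1],[-0.002,0.001,0.035,0,0,0,1],[0,0,0,8,0,0,1],[0,0,0,8,0,0,1],[0,0,0,8,0,0,1]]]'
python3 -m jog '[[[0,0,0,8,0,0,1],[0,0,0,8,0,0,1],[0,0,0,8,0,0,1],[0,0,0,8,0,0,1],[0,0,0,8,0,0,1],[0,0,0,8,0,0,1],[0,0,0,8,0,0,1],[0,0,0,8,0,0,1],[0,0,0,7.1,0,0,1],[0,0,0,0,0,0,1]]]'
python3 - <<'E'
from h import *
c=bot.read_camera("wrist"); cv2.imwrite("pics/w3.png",c["img"][:,:,::-1]); np.savez("w3.npz",**c)
shift([.5925,-.19,.20],-180)
E
```

```text
time_s: 8.65
tcp_pos: [0.5929, -0.161, 0.2203]
eef_rot: [1.451, 1.032, -1.451]
ft_force: [-0.9, -0.1, -0.6]
grip_width: 0.0876
time_s: 9.65
tcp_pos: [0.593, -0.1604, 0.2204]
eef_rot: [2.221, 0.001, -2.221]
ft_force: [-0.1, 0.5, 0.2]
grip_width: 0.0872
tcp [ 0.593  -0.1604  0.2205] phi -179.6966229442665 tool shift mm [20.4939 29.5767  0.6888] turn 0.30337705573350604 tilt x [-0.0001 -0.     -1.    ] t 9.7 w 0.08757331820796871 q [ 0.0533  0.2638 -0.1374  0.     -1.1697 -0.048 ] F [ 0.3753 -0.4501  0.2541]
```

View pics/w3.png

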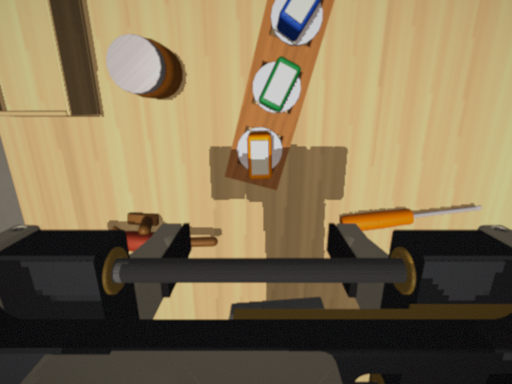

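Amber head at (259,156), flange around it, green at (281,85). Measuring.

```bash
python3 - <<'E'
from h import *
c=dict(np.load("w3.npz")); hsv=cv2.cvtColor(c["img"],cv2.COLOR_RGB2HSV).astype(int)
H,S,V=[hsv[...,i] for i in range(3)]
d=c["depth"]; v,u=np.mgrid[:384,:512]
P=np.nan_to_num((np.stack([(u-c["cx"])/c["fx"]*d,(v-c["cy"])/c["fy"]*d,d],-1)-c["t"])@c["R"])
reg=np.zeros((384,512),bool); reg[120:190,230:290]=1
def comps(l,m,h,mn=30):
    k,L,st,ce=cv2.connectedComponentsWithStats((m&reg).astype(np.uint8))
    for i in range(1,k):
        if st[i,4]>=mn: p=planepts(c,L==i,h); print(l,st[i],rect(p),"mean",p.mean(0)[:2]*1000,"z",np.median(P[L==i][:,2]))
comps("head z>.085",(P[...,2]>.085),.094)
comps("orange",(H>5)&(H<22)&(S>190),.094)
comps("white",(P[...,2]>.085)&(S<80),.094)
comps("flange",(P[...,2]<.055)&(S<60)&(V>120),.044)
reg[:]=0; reg[60:112,245:310]=1
comps("green",(P[...,2]>.085),.094)
cv2.imwrite("pics/lamp.png",cv2.resize(c["img"][110:200,210:310,::-1],None,fx=6,fy=6,interpolation=cv2.INTER_NEAREST))
E
```

```text
head z>.085 [ 247  133   25   46 1083] [ 591.512  -189.0376   25.2068   47.8945    0.7397] mean [ 591.2429 -189.2449] z 0.09407353613741834
orange [248 132  25  48 350] [ 590.4792 -189.057    49.9071   25.8239   89.9559] mean [ 590.6887 -189.4677] z 0.09271543775697355
white [251 141  18  33 562] [ 591.0422 -187.8049   34.079    17.9406   89.9573] mean [ 591.0919 -188.477 ] z 0.09465633828348513
flange [237 127  46  42 636] [ 590.9493 -190.6526   55.4829   49.8354    2.297 ] mean [ 590.7385 -192.011 ] z 0.04379521406129897
green [ 259   60   42   52 1307] [ 571.9919 -259.9879   47.3584   26.2975   62.8411] mean [ 571.7671 -259.8472] z 0.09413195105807094
```

View pics/lamp.png

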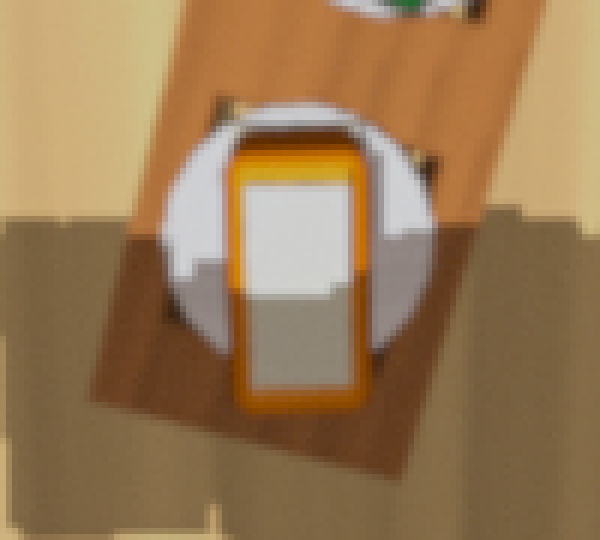

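```bash
python3 -m jog '[[[0,0.0143,0.001,0.2,0,0,1],[0,0.0143,0.0007,0,0,0,1],[0,0,0,0,0,0,1],[0.04,0,0,0,0,0,1],[0.04,0,0,0,0,0,1],[0.04,0,0,0,0,0,1],[0.03,0,0,0,0,0,1],[0.015,0,0,0,0,0,1],[0.0065,0,0,0,0,0,1],[0,0,0,0,0,0,1]]]'
python3 -m jog '[[[0,0,0,0,0,0,0.1],[0,0,0,0,0,0,0],[0,0,0,0,0,0,0],[0,0,0,0,0,0,0],[0,0,0,0,0,0,0],[0,0,0,0,0,0,0],[0,0,0,0,0,0,0],[0,0,0,0,0,0,0],[0,0,0,0,0,0,0],[0,0,0,0,0,0,0]]]'
python3 - <<'E'
from h import *
shift([.5913,-.189,.049],-180)
E
```

```text
time_s: 10.7
tcp_pos: [0.5909, -0.1895, 0.0483]
eef_rot: [-2.219, 0.001, 2.223]
ft_force: [0.3, -1.1, -0.1]
grip_width: 0.0878
time_s: 11.7
tcp_pos: [0.5914, -0.1891, 0.049]
eef_rot: [-2.221, 0.001, 2.221]
ft_force: [0.1, -0.2, -0.9]
grip_width: 0.0256
tcp [ 0.5914 -0.1891  0.049 ] phi 179.94519385186072 tool shift mm [ 0.0348 -0.116   0.0706] turn 359.9451938518607 tilt x [ 0. -0. -1.] t 11.7 w 0.02562579071154564 q [ 0.0046  0.4337 -0.3212  0.     -0.8159 -0.0055] F [ 0.0709 -0.1645 -0.9478]
```

```bash
python3 -m jog '[[[-0.005,0,0,0,0,0,0],[-0.01,0,0,0,0,0,0],[-0.015,0,0,0,0,0,0],[-0.02,0,0,0,0,0,0],[-0.025,0,0,0,0,0,0],[-0.025,0,0,0,0,0,0],[-0.02,0,0,0,0,0,0],[-0.01,0,0,0,0,0,0],[-0.005,0,0,0,0,0,0],[0,0,0,0,0,0,0]]]'
python3 - <<'E'
from h import *
shift([.5575,.1415,.18],-84.9)
for n in("scene","wrist"):
    c=bot.read_camera(n); cv2.imwrite(f"pics/{n}4.png",c["img"][:,:,::-1])
E
```

```text
time_s: 12.7
tcp_pos: [0.5912, -0.1891, 0.1843]
eef_rot: [-2.221, 0.001, 2.22]
ft_force: [0.9, -0.8, -1.5]
grip_width: 0.026
tcp [ 0.5912 -0.1891  0.1843] phi 179.9361968677767 tool shift mm [   4.3626 -330.5238   34.1068] turn 264.8361968677767 tilt x [ 0.0004  0.0002 -1.    ] t 12.7 w 0.02595384850606255 q [ 0.0045  0.2996 -0.1735 -0.0002 -1.0973 -0.0056] F [ 0.8692 -0.8129 -1.5382]
```

View pics/scene4.png

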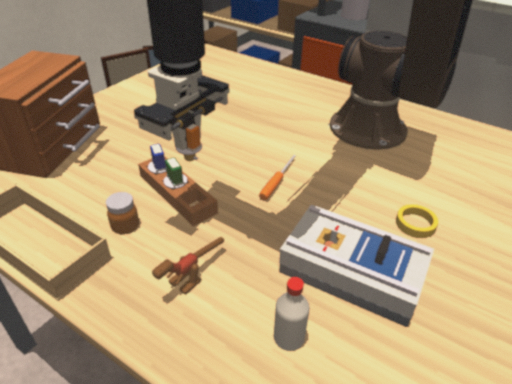

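View pics/wrist4.png

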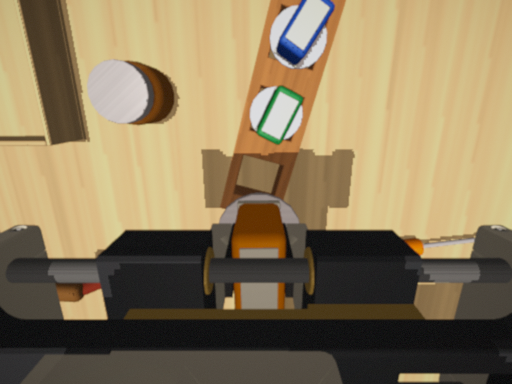

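The lamp is held (amber at (258,250) in wrist view), green and blue undisturbed, socket exposed. Carry it over.

```bash
python3 -m jog '[[[0,-0.03,0.003,0,0,0,0],[0,-0.04,0.004,0,0,0,0],[0,-0.045,0.005,0,0,0,0],[0,-0.045,0.005,0,0,0,0],[0,-0.045,0.005,0,0,0,0],[0,-0.045,0.005,0,0,0,0],[0,-0.04,0.004,0,0,0,0],[0,-0.03,0.003,0,0,0,0],[0,-0.0105,0,0,0,0,0],[0,0,0,-5.2,0,0,0]]]'
python3 -m jog '[[[0,0,0,-8,0,0,0],[0,0,0,-8.5,0,0,0],[0,0,0,-8.5,0,0,0],[0,0,0,-8.5,0,0,0],[0,0,0,-8.5,0,0,0],[0,0,0,-8.5,0,0,0],[0,0,0,-8.5,0,0,0],[0,0,0,-8.5,0,0,0],[0,0,0,-8.5,0,0,0],[0,0,0,-8,0,0,0]]]'
python3 - <<'E'
from h import *
shift([.5575,.1415,.18],-84.9)
E
```

```text
time_s: 13.8
tcp_pos: [0.5571, 0.1428, 0.1829]
eef_rot: [2.172, 0.1, -2.175]
ft_force: [-0.3, -0.2, -1.3]
grip_width: 0.0259
time_s: 14.8
tcp_pos: [0.5573, 0.1406, 0.183]
eef_rot: [1.215, 1.205, -1.218]
ft_force: [-0.2, 0.1, -0.9]
grip_width: 0.026
tcp [0.5573 0.1406 0.183 ] phi -90.54764976805127 tool shift mm [ 2.9937  0.22   -0.896 ] turn -5.6476497680512665 tilt x [-0.0017 -0.001  -1.    ] t 14.8 w 0.025955082095905996 q [ 0.5873  0.2288 -0.2746 -0.0001 -1.0693  0.974 ] F [-0.2359  0.0647 -0.877 ]
```

```bash
python3 -m jog '[[[0.01,0,0,0,0,0,0],[0.015,0,0,0,0,0,0],[0.01,0,0,0,0,0,0],[0.007,0,0,0,0,0,0],[0,0,0,0,0,0,0],[0,0,0,0,0,0,0],[0,0,0,0,0,0,0],[0,0,0,0,0,0,0],[0,0,0,0,0,0,0],[0,0,0,0,0,0,0]]]'
python3 - <<'E'
from h import *
for n in("top","wrist","scene"):
    c=bot.read_camera(n); cv2.imwrite(f"pics/{n}5.png",c["img"][:,:,::-1] if n=="wrist" else cv2.resize(c["img"][130:330,260:450,::-1] if n=="scene" else c["img"][130:260,60:260,::-1],None,fx=3,fy=3)); np.savez(n+"5.npz",**c)
shift([.5575,.1415,.10],-84.9)
E
```

```text
time_s: 15.8
tcp_pos: [0.5577, 0.1415, 0.1423]
eef_rot: [1.221, 1.202, -1.22]
ft_force: [0.5, -0.6, -1.6]
grip_width: 0.0257
tcp [0.5576 0.1414 0.1422] phi -90.85762244295594 tool shift mm [42.1656 -0.1549 -0.069 ] turn -5.9576224429559375 tilt x [ 0.0001  0.0001 -1.    ] t 15.95 w 0.025934051457577843 q [ 0.5883  0.2656 -0.3275  0.     -0.9776  0.9675] F [-0.3199 -0.0118 -1.4969]
```

View pics/wrist5.png

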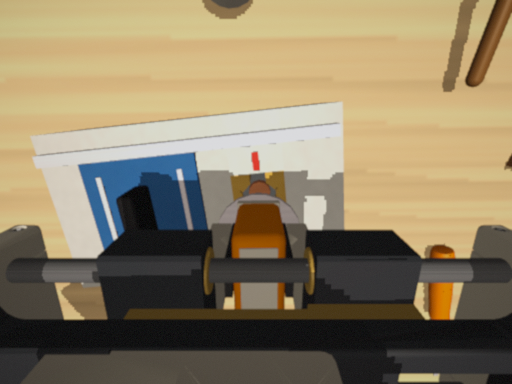

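View pics/scene5.png

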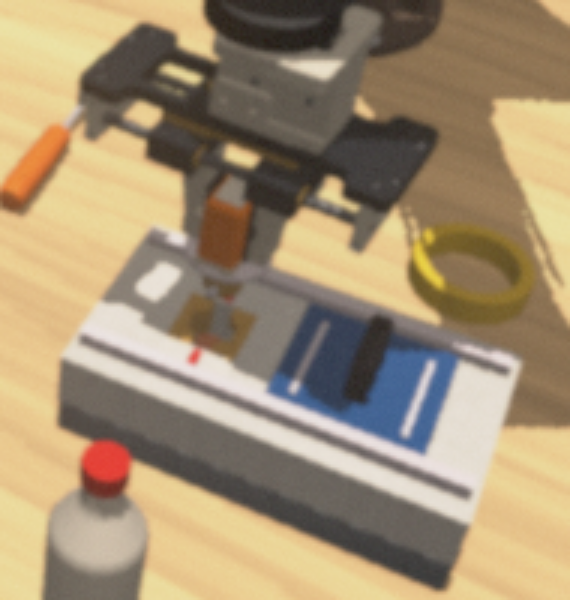

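Lamp hangs over the socket, centred by tool reading, still 6° short. Correct and lower until just short of the plunger.

```bash
python3 -m jog '[[[0,0,0,-3,0,0,0],[0,0,0,-3,0,0,0],[0.01,0,0,0,0,0,0],[0.01,0,0,0,0,0,0],[0.008,0,0,0,0,0,0],[0.004,0,0,0,0,0,0],[0.004,0,0,0,0,0,0],[0.004,0,0,0,0,0,0],[0,0,0,0,0,0,0],[0,0,0,0,0,0,0]]]'
python3 - <<'E'
from h import *
shift([.5575,.1415,.0885],-84.9)
E
```

```text
time_s: 16.95
tcp_pos: [0.5577, 0.1414, 0.1021]
eef_rot: [1.143, 1.25, -1.143]
ft_force: [0.4, 0.1, -1.3]
grip_width: 0.0259
tcp [0.5577 0.1414 0.1021] phi -84.86185216118719 tool shift mm [13.6349 -0.2058 -0.1005] turn 0.03814783881281869 tilt x [ 0.0001 -0.     -1.    ] t 16.95 w 0.025889398558817594 q [ 0.5882  0.3079 -0.3734  0.0001 -0.8895  1.0722] F [ 0.4379  0.067  -1.2609]
```

```bash
python3 -m jog '[[[0.003,0,0,0,0,0,0],[0.003,0,0,0,0,0,0],[0.003,0,0,0,0,0,0],[0.002,0,0,0,0,0,0],[0.002,0,0,0,0,0,0],[0.002,0,0,0,0,0,0],[0.001,0,0,0,0,0,0],[0.001,0,0,0,0,0,0],[0,0,0,0,0,0,0],[0,0,0,0,0,0,0]]]'
python3 - <<'E'
from h import *
shift([.5575,.1415,.0825],-84.9)
for n in("wrist","scene"):
    c=bot.read_camera(n); cv2.imwrite(f"pics/{n}6.png",c["img"][:,:,::-1] if n=="wrist" else cv2.resize(c["img"][130:330,260:450,::-1],None,fx=3,fy=3))
E
```

```text
time_s: 17.95
tcp_pos: [0.5577, 0.1413, 0.0854]
eef_rot: [1.143, 1.25, -1.143]
ft_force: [-1.5, -0.2, 5.1]
grip_width: 0.0263
tcp [0.5577 0.1413 0.0854] phi -84.85380599080139 tool shift mm [ 2.9317 -0.1681 -0.1689] turn 0.04619400919861505 tilt x [ 0.0002 -0.     -1.    ] t 17.95 w 0.0262688092522237 q [ 0.5882  0.327  -0.3913  0.0002 -0.8523  1.0722] F [-1.5344 -0.2063  5.0689]
```

View pics/scene6.png

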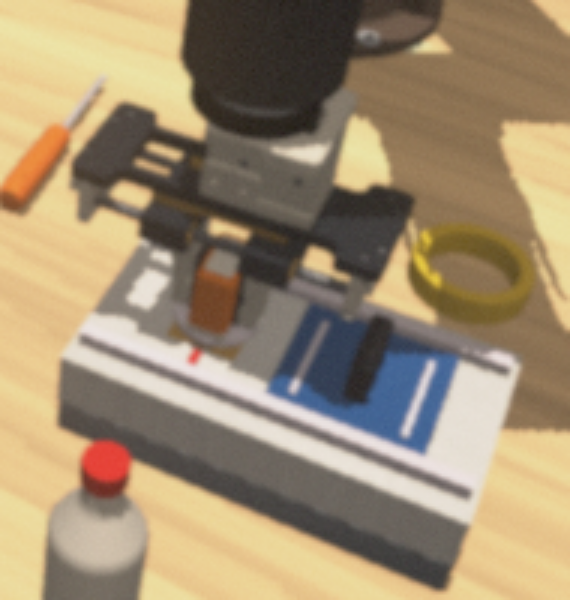

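```bash
python3 -m jog '[[[0.0015,0,0,0,0,0,0],[0.001,0,0,0,0,0,0],[0,0,0,4,0,0,0],[0,0,0,6,0,0,0],[0,0,0,6,0,0,0],[0,0,0,6,0,0,0],[0,0,0,6,0,0,0],[0,0,0,6,0,0,0],[0,0,0,6,0,0,0],[0,0,0,0,0,0,0]]]'
python3 - <<'E'
from h import *
shift([.5575,.1415,.0825],-84.9); print(bot.read_state()["moment"])
E
```

```text
time_s: 19.05
tcp_pos: [0.559, 0.142, 0.0837]
eef_rot: [1.646, 0.855, -1.641]
ft_force: [0.9, -0.8, 6.8]
grip_width: 0.0256
tcp [0.559  0.142  0.0837] phi -125.03119475578198 tool shift mm [ 1.1791 -0.9099  1.2654] turn -40.131194755781976 tilt x [ 0.0028  0.0011 -1.    ] t 19.05 w 0.025585519137328854 q [ 0.5883  0.3296 -0.3926  0.0009 -0.8457  0.3705] F [ 0.9112 -0.7777  6.7511]
[-0.012  -0.0702  0.0276]
```

```bash
python3 -m jog '[[[0.0005,0,0,6,0,0,0],[0.0005,0,0,7,0,0,0],[0,0,0,7,0,0,0],[0,0,0,7,0,0,0],[0,0,0,7,0,0,0],[0,0,0,7,0,0,0],[0,0,0,6,0,0,0],[0,0,0,5,0,0,0],[0,0,0,0,0,0,0],[0,0,0,0,0,0,0]]]'
python3 - <<'E'
from h import *
shift([.5575,.1415,.0825],-84.9); print(bot.read_state()["moment"])
for n in("wrist","scene"):
    c=bot.read_camera(n); cv2.imwrite(f"pics/{n}7.png",c["img"][:,:,::-1] if n=="wrist" else cv2.resize(c["img"][130:330,260:450,::-1],None,fx=3,fy=3))
E
```

```text
time_s: 20.05
tcp_pos: [0.559, 0.1419, 0.0828]
eef_rot: [2.197, 0.062, -2.191]
ft_force: [0.3, -0.2, 6.8]
grip_width: 0.0261
tcp [0.559  0.1419 0.0828] phi -176.8380239716191 tool shift mm [0.257  0.3237 1.4971] turn -91.93802397161909 tilt x [ 0.0028  0.001  -1.    ] t 20.05 w 0.026111113428814968 q [ 0.5882  0.3307 -0.3936  0.001  -0.8437 -0.5337] F [ 0.2595 -0.2439  6.8352]
[-0.1724 -0.0424 -0.0351]
```

View pics/scene7.png

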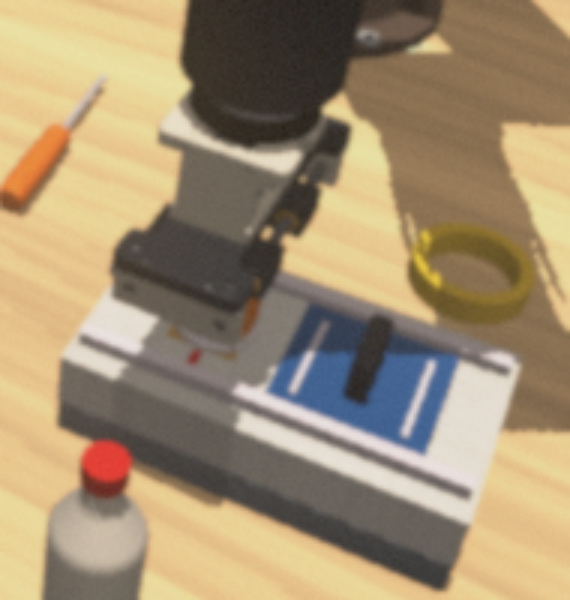

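View pics/wrist7.png

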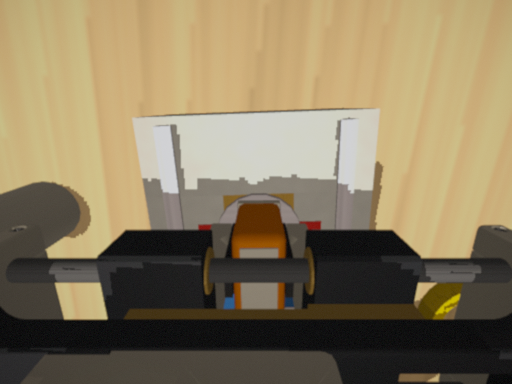

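```bash
python3 -m jog '[[[0.0005,0,0,2,0,0,0],[0.0005,0,0,2,0,0,0],[0.0005,0,0,2,0,0,0],[0.0005,0,0,2,0,0,0],[0.0005,0,0,0,0,0,0],[0.0005,0,0,0,0,0,0],[0,0,0,0,0,0,0],[0,0,0,0,0,0,0],[0,0,0,0,0,0,0],[0,0,0,0,0,0,0]]]'
python3 - <<'E'
from h import *
shift([.5575,.1415,.0825],-84.9); print(bot.read_state()["moment"])
c,W,I=cloud("wrist")
for u,v in((258,252),(258,290),(250,295),(258,300),(258,220),(258,200),(230,215)): print(u,v,W[v,u],I[v,u])
m=(W[...,2]>.115)&(W[...,2]<.14)&(abs(W[...,0]-.5575)<.02)&(abs(W[...,1]-.1415)<.03)&(I.min(-1)>90)
p=W[m];print(len(p),np.median(p,0),rect(p))
E
```

```text
time_s: 21.15
tcp_pos: [0.5593, 0.142, 0.0814]
eef_rot: [-2.182, 0.09, 2.174]
ft_force: [-4.8, -0.5, 20.1]
grip_width: 0.0259
tcp [0.5593 0.142  0.0814] phi 175.2132749786678 tool shift mm [-1.1492  0.6706  1.7854] turn 260.11327497866785 tilt x [ 0.004   0.0012 -1.    ] t 21.15 w 0.02592965720662496 q [ 0.5883  0.3322 -0.3955  0.0017 -0.8391 -0.673 ] F [-4.7856 -0.5386 20.1281]
[-0.136   1.7958  0.0002]
258 252 [0.5573 0.1278 0.1267] [144 135 118]
258 290 [0.559  0.1482 0.1272] [140 131 114]
250 295 [0.5632 0.1512 0.1267] [139 129 113]
258 300 [0.5595 0.1541 0.1271] [139 131 113]
258 220 [0.5567 0.1196 0.1084] [94 47  2]
258 200 [0.5568 0.1193 0.0778] [115 106  99]
230 215 [0.5755 0.1279 0.0778] [148 137 133]
1261 [0.5584 0.1486 0.1271] [558.2995 142.7161  34.6163  17.3868  85.2804]
```

```bash
python3 -m jog '[[[-0.0003,0,0,1,0,0,0],[-0.0003,0,0,1,0,0,0],[0,0,0,0,0,0,0],[0,0,0,0,0,0,0],[0,0,0,0,0,0,0],[0,0,0,0,0,0,0],[0,0,0,0,0,0,0],[0,0,0,0,0,0,0],[0,0,0,0,0,0,0],[0,0,0,0,0,0,0]]]'
python3 - <<'E'
from h import *
shift([.5575,.1415,.0825],-84.9); print(bot.read_state()["moment"])
c,W,I=cloud("wrist")
m=(W[...,2]>.115)&(W[...,2]<.14)&(abs(W[...,0]-.5575)<.02)&(abs(W[...,1]-.1415)<.03)&(I.min(-1)>90)
p=W[m];print(len(p),np.median(p,0),rect(p))
A=np.c_[p[:,:2]-p[:,:2].mean(0),np.ones(len(p))];print("slope",np.linalg.lstsq(A,p[:,2],rcond=None)[0])
c,W,I=cloud("top"); cv2.imwrite("pics/top8.png",c["img"][:,:,::-1]);
c,W,I=cloud("scene"); cv2.imwrite("pics/scene8.png",c["img"][:,:,::-1]);
E
```

```text
time_s: 22.2
tcp_pos: [0.5592, 0.1421, 0.0814]
eef_rot: [-2.164, 0.126, 2.156]
ft_force: [-3.5, 0.2, 15.9]
grip_width: 0.0262
tcp [0.5592 0.1421 0.0814] phi 173.22386109915746 tool shift mm [-1.1177  0.7926  1.5669] turn 258.12386109915747 tilt x [ 0.0036  0.0011 -1.    ] t 22.2 w 0.026185423941253193 q [ 0.5885  0.3322 -0.3953  0.0014 -0.8397 -0.7077] F [-3.5232  0.1652 15.9073]
[-0.0584  1.2719  0.2324]
1266 [0.5585 0.1488 0.1271] [555.8495 143.0367  34.6759  30.005   80.5904]
slope [-0.0071 -0.0034  0.1271]
```

View pics/scene8.png

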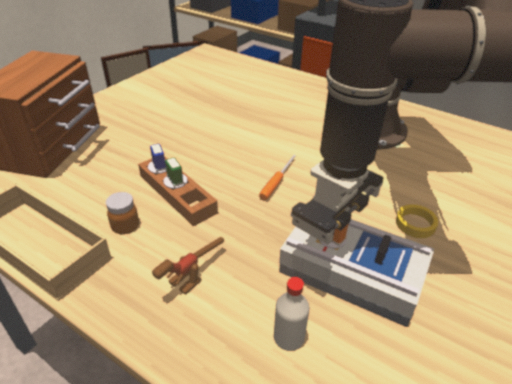

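All bystanders are in place, the cover is open, and the lamp is pressed, upright and against the rotation stop. Handing in.

```bash
python3 -c "
from rig import bot
print(bot.hand_in()); s=bot.read_state(); print(s['time_s'],s['tcp_pos'],s['ft_force'],s['grip_width'])"
```

```text
the job is handed in; nothing more can be done
None
the job is handed in; nothing more can be done
```

I slid the cover open, took the amber lamp from the rack, and pushed it into the socket with its lugs in the slots. I then turned it about 100° clockwise and handed in at about 22 s of the 64 s, with the lamp still gripped and pressed. The hand-in gives no verdict, so the figures below are my own last readings.

- **Cover:** it moved about 92 mm, which by tester geometry is about 98 mm open. It started roughly 6 mm open rather than shut, and the far stop was felt at about 30 N.
- **Lugs in the slots:** before turning, the tool was within 0.3 mm of the measured socket centre and lined up with the slots to under 0.1°. The plunger was about 5–6 mm down.
- **Lamp height:** the head centre is about 32 mm above the mouth, so the plunger is at or very near its hard stop. The push is about 16 N.
- **Turn:** the tool turned 101.9°, which is 1.36 rad folded "either way round". A small moment about the vertical suggests the lamp is against its stop.
- **Lamp pose:** tilt is about 0.01 rad. The tool is about 1.8 mm off the measured socket centre, and the last full fit of the lamp's top put it about 1.4 mm off.
- **Grip:** the finger opening is 26 mm, matching the head.
- **Other things:** the last scene picture shows the green and blue lamps and the bystanders where they were. I judged this by eye and did not re-measure them.

**Disagreements:**
- The first top and scene camera measurements differed by about 7 mm in y, so I worked from the wrist camera.
- The very last outline fit of the lamp's top came out the wrong size (30 mm instead of 17 mm wide), so I used the fit before it for position.

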